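# Hold a freshly coated panel in the slot of the curing box

### The job

Draw the tall panel, the one with a dark line across its middle, straight up out of the wooden drying rack. Pass it upright down through the narrow slot in the lid of the grey curing box until its dark line is level with the lid, and finish still holding it there in the gripper, hanging freely inside: do not let go of it or let it drop. Leave the two shorter panels in the rack and disturb nothing else on the table.

Things in the scene. Friction and masses are not known exactly. Their poses are not given: they have to be found in the camera images.
- panel_centre (a point): Centre (half-way up) of the tall plywood panel, 80 wide (own x) x 8 thick (own y) x 150 high (own z, up), about 75 g. A thin dark line runs round it at this height, 75 mm above its lower edge and 75 mm below its upper edge. It stands upright on the rack's board in one of three slots, its lower edge 12 mm above the table and its upper edge at 162 mm; only the top can be pinched across its 8 mm thickness without reaching near its neighbours.
- rack: Light wooden drying rack, fixed, 124 (own x) x 164 (own y) x 57 mm high, origin at the centre of its underside, z up. Three slots side by side along its own y at -45, 0 and +45 mm, each 11 mm wide (own y) and 88 mm long (own x) and open at the top, with a floor 12 mm above the table; which slot holds which panel changes.
- slot (a point): Centre of the mouth of the slot, level with the top of the lid of the curing box (a fixed grey metal case 170 (own x) x 120 (own y) x 125 mm high with a clear front window and an aluminium lid). The slot goes straight down through the 12 mm lid, is 86 mm long along own x and 10 mm wide along own y (2 mm more than the panel's thickness), and its upper edge is bevelled by 4 mm all round. z up. Inside, the case is empty down to a floor 113 mm below the top of the lid.
- short_panel: Plain plywood panel 80 x 8 x 85 mm high in the rack; origin at the middle of its lower edge, z up, thickness along own y. Top 97 mm above the table. Stays there.
- shortest_panel: Plain plywood panel 80 x 8 x 65 mm high in the rack; origin at the middle of its lower edge, z up, thickness along own y. Top 77 mm above the table. Stays there.
- ink: Dark violet ink bottle, 43 x 43 x 60 mm, loose, standing behind the work; origin under its centre. Leave alone.
- glue_stick: Glue stick standing upright, 26 mm across, 89 mm high, loose; origin under its centre. Leave alone.
- eraser: Eraser lying flat, 23 x 60 x 13 mm, loose, behind the rack and the curing box; origin under its centre. Leave alone.
Not all that is in view belongs to the job. Leave any green look-alike of the part that bears panel_centre alone.

How it is judged:
On the way:
1. the tall panel is drawn up clear of the rack, in the gripper (z of panel_centre in the frame of rack above 0.134 m and contact force between the fingers and panel above 1 N and contact force between panel and rack below 0.1 N), for 0.1 s.
At the end, for the whole second after the job is handed in: The tall panel is in the curing box's slot, its line within 10 mm of the lid's top, within 7 mm of the slot's centre, upright (0.12 rad), parallel to the slot (0.1 rad), at rest, held by the fingers, under 12 N against the box; both shorter panels are still in the rack (z of panel_centre in the frame of slot between -0.01 and 0.01 m and horizontal distance between panel_centre and slot below 0.007 m and angle between panel_centre's own z axis and vertical below 0.12 rad and angle between the y axis of panel_centre and the y axis of slot, either way round below 0.1 rad and contact force between the fingers and panel above 1 N and contact force between panel and cure_box below 12 N and linear speed of panel below 0.02 m/s and z of each of short_panel, shortest_panel in the frame of rack below 0.025 m); the arm keeps its last pose, push and grip.
It fails at once if a shorter panel is pulled out of the rack or shoved about (distance of any of short_panel, shortest_panel from where it was at the start of the episode above 0.03 m).
It fails at once if the ink bottle, glue stick or eraser is disturbed (distance of any of ink, glue_stick, eraser from where it was at the start of the episode above 0.03 m).
It also fails if it takes over 51 s, if anything falls off the work surface, if the arm or the gripper's body presses on something with over 40 N, if the wrist force passes 120 N, or if a joint passes its speed limit or range.

### The arm

A 6-joint arm with a two-finger parallel gripper is mounted at the origin on a cart in front of the work surface, level with it; the furniture and walls round the work are solid. World frame = base frame: x ahead of the robot, y to its left, z up, the work surface at z = 0. Lengths are in m, angles in rad, forces in N, time in s.
With the tool pointing down it reaches from about 0.35 to 0.85 m from the base axis. Payload 8.1 kg.
Tool frame: the origin (TCP) lies between the finger pads; the fingertips stand 25 mm ahead of it and the grasp point (between the pads) lies 6 mm ahead of it (nose_length is the distance from the TCP to the fingertips, in m); z points along the fingers, y is the direction in which the jaws open and shut (so a half turn about z gives the same grasp; the last joint's range is limited). The gripper opens to 93 mm and grips with 3 to 60 N. Pads are 15 mm wide; open, the fingers measure 128 mm over their backs; the gripper's body (75 mm by 188 mm) begins 65 mm behind the grasp point.
Start: joints at [1.141, 0.13, 1.488, -0, 1.523, -0.085], TCP at [0.203, 0.565, 0.244] pointing down, gripper open.
Joint ranges: [-2.96, 2.96], [-0.89, 2.26], [0.02, 2.5], [-1.34, 4.48], [0, 2.73], [-2.66, 2.66]. Speed limits (rad/s): [2.39, 2.39, 2.79, 3.14, 3.14, 3.14].

### API

Orientations are given as a unit quaternion [w, x, y, z].
In Python, from plant import get_state, snapshot, camera_model, finish_job, find_in, mark_of, nose_length gives the robot as it stands.
- The arm moves only by the shell command python3 -m handwheel 'ROWS' [FORCE]. ROWS is a JSON object of lists of equal length, an entry for each row: "fingers": the finger opening in cm, from 0 to 9.3; "travel": the shift along the world's x, y, z in cm, a list of three; "delta_rot": the turn, a rotation vector about the world's x, y, z in degrees, a list of three. A call has 1 to 5 rows; each row is the pose to reach, as a shift and turn from the pose measured when the call began; what a row does not reach only later rows make up. A row lasts 1/12 s, in which the tool goes at most 41.7 mm and 7.16 degrees, less where a joint would pass 70% of its speed; a pose out of reach is approached as far as the arm can. A call with a gripper value outside its range is refused whole. The fingers move at their own pace and stop on an object; FORCE is the grip in N (left out, the last holds). Time passes only in rows, so rows that repeat a pose let the fingers close. It gives the time, the measured TCP pose, the force and the opening at its end, in the units of the state.
- get_state(): the state, without advancing time (a new reading comes with each control period).
- snapshot(name): name is "scene" or "top" or "wrist"; returns the picture (384x512x3 uint8, blue, green, red); there is no depth.
- camera_model(name): a dict with "mtx" (3x3 intrinsics, pixels), "extrinsics" (4x4, takes a point from world to camera coordinates); the wrist camera has in their place "tool_from_camera" (4x4, takes a point from camera to tool coordinates, whose origin is the TCP and whose axes are the flange's). Camera axes: x right, y up, looking along -z (the intrinsics and any distortion apply to the point x, -y, -z); pixel columns grow to the right and rows downward; lengths in m; the calibration is good to about 2 mm. A picture is of the moment at which its call begins: read the wrist's pose just before it. camera_model takes no time and is no camera call.
- finish_job(): hands the job in, once; it reports no verdict.
Trained networks look in the newest picture that a camera, given by its name, has taken for a name from the list of things; names that differ only in an ending like _2 or _b are one class to them, and where a whole thing is asked for, a point or a joint stands for the part that bears it (a point fixed in the world has none). Each returns a list of dicts, best first, with "confidence" (0 to 1); they miss things now and then, are a little off and sometimes report something else, mostly with a low value. They report only what shows in the picture. A call takes as long as a camera call. They do not tell look-alikes from the thing itself.
- find_in(camera, thing): "at" ([column, row] in pixels, amid what is visible of it).
- mark_of(camera, thing): "at" ([column, row] in pixels: a listed point, or the origin of a listed thing).
The state is a dict: "t": time; "joints": joint angles; "dq": joint speeds; "effort": joint torques, N m; "tcp_pos": TCP position; "tcp_rot": TCP orientation; "force": force on the tool from outside, world axes, zero at the start; "wrist_torque": the same for the moment, N m; "opening": finger opening in m.
Only numpy, scipy, OpenCV 4.12 (cv2) and the standard library are available. Lean on these libraries where they do the work, as an engineer would, in place of code of your own. Each camera call takes 0.05 s, during which the arm holds its last target.

## Working session

There is one attempt and no reset: what is moved stays moved. The work goes in short steps, Python scripts to look and compute and a shell command to move; the robot and the scene stay as the last step left them, time stands still between calls to the robot, and variables do not carry over. Pictures are saved under pics/ and viewed, and the job is handed in when it is done.

```bash
ls; mkdir -p pics; python3 - <<'E'
from plant import *
import cv2
print(get_state())
for n in ("scene","top","wrist"):
    im=snapshot(n); cv2.imwrite(f"pics/a_{n}.png",im)
    m=camera_model(n); print(n,m)
    for th in ("panel_centre","slot","rack","short_panel","shortest_panel","ink","glue_stick","eraser"):
        print(th,[(d["at"],round(d["confidence"],2)) for d in mark_of(n,th)][:4])
print(nose_length if not callable(nose_length) else nose_length())
print(get_state()["t"])
E
```

```text
pics
{'t': 0.0, 'joints': array([ 1.14057902e+00,  1.31179571e-01,  1.48929312e+00,  1.27310093e-05,
        1.52300266e+00, -8.53949357e-02]), 'dq': array([-0.0003735 , -0.00057316, -0.00050534, -0.00178927,  0.00187395,
        0.0004956 ]), 'effort': array([ 3.26955806e-04, -5.59862709e+01, -4.91740143e+01,  7.66271283e-02,
        3.61468841e-02, -2.22912581e-04]), 'tcp_pos': array([0.20256582, 0.56420378, 0.24256882]), 'tcp_rot': array([-2.46153181e-04,  1.71558511e-01,  9.85173483e-01, -9.08614954e-04]), 'force': array([-1.24344818,  0.62008344,  0.24480465]), 'wrist_torque': array([ 0.00545026, -0.01701751,  0.01900812]), 'opening': 0.09265213095114468}
scene {'mtx': array([[370.54730265,   0.        , 253.21255489],
       [  0.        , 370.54730265, 193.09979047],
       [  0.        ,   0.        ,   1.        ]]), 'extrinsics': array([[ 4.76489168e-01, -8.79180276e-01, -3.39525899e-04,
        -8.64297301e-02],
       [ 6.00695102e-01,  3.25276574e-01,  7.30315374e-01,
        -4.68003797e-01],
       [-6.41968432e-01, -3.48191316e-01,  6.83110049e-01,
        -5.14671622
[... 1212 characters left out ...]
5.5, 147.4], 0.49)]
wrist {'mtx': array([[298.76338698,   0.        , 251.63673302],
       [  0.        , 298.76338698, 194.05378205],
       [  0.        ,   0.        ,   1.        ]]), 'tool_from_camera': array([[ 7.11347169e-04,  9.58902624e-01,  2.83734474e-01,
         7.88040493e-02],
       [ 9.99999703e-01, -7.66695501e-04,  8.40199971e-05,
         2.38235330e-04],
       [ 2.98104940e-04,  2.83734329e-01, -9.58902884e-01,
        -1.40668727e-01],
       [ 0.00000000e+00,  0.00000000e+00,  0.00000000e+00,
         1.00000000e+00]])}
panel_centre []
slot []
rack [([147.9, 380.4], 0.7)]
short_panel [([167.4, 379.0], 0.52)]
shortest_panel []
ink []
glue_stick []
eraser []
0.025
1.35
```

View pics/a_scene.png

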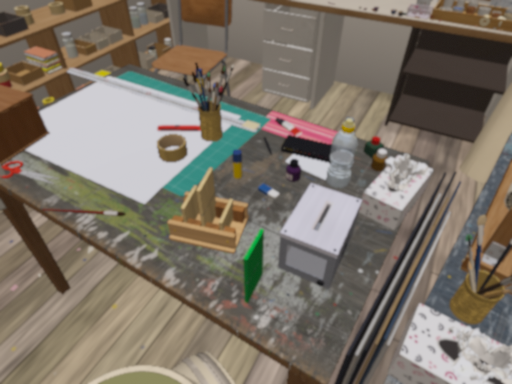

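View pics/a_top.png

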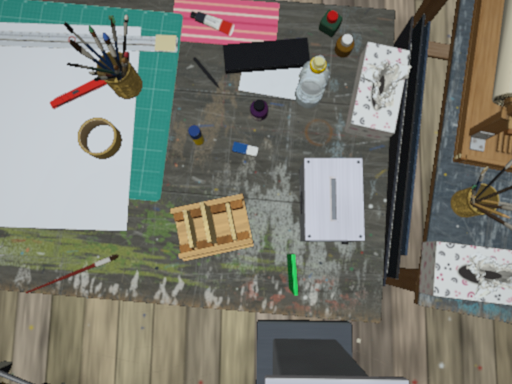

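```bash
cat > h.py <<'E'
import numpy as np, cv2
from plant import *
def P(n):
    m=camera_model(n); E=m["extrinsics"]; K=m["mtx"]
    D=np.diag([1,-1,-1]); return K@(D@E[:3])
def tri(a,b,n1="scene",n2="top"):
    X=cv2.triangulatePoints(P(n1),P(n2),np.array(a,float).reshape(2,1),np.array(b,float).reshape(2,1)).ravel()
    X=X[:3]/X[3]
    return X, proj(n1,X)-a, proj(n2,X)-b
def proj(n,X):
    p=P(n)@np.r_[X,1]; return p[:2]/p[2]
def onplane(n,px,z):
    p=P(n); u,v=px
    A=np.array([p[0]-u*p[2],p[1]-v*p[2]])
    return np.r_[np.linalg.solve(A[:,:2],-(A[:,2]*z+A[:,3])),z]
E
python3 - <<'E'
from h import *
print(camera_model("top").keys())
for n,a,b in [("pan",[206.5,203.8],[205.5,221.3]),("other",[257.8,267.2],[291.4,273.6]),("slot",[320.8,216.7],[331.6,196.9]),("rack",[210.7,226.5],[213.2,227.3]),("short",[191.3,223.5],[191.6,227.7]),("shst",[225.2,227.3],[232.8,221]),("ink",[288.9,177.2],[261,112]),("glue",[235.8,174.9],[200.5,143.9]),("er",[269.7,192.7],[245.5,147.4])]:
    print(n,*[x.round(4) for x in tri(a,b)])
for n in("scene","top"):
    im=cv2.imread(f"pics/a_{n}.png")
    c=im[110:310,130:400]; cv2.imwrite(f"pics/b_{n}.png",cv2.resize(c,None,fx=2.9,fy=2.9,interpolation=cv2.INTER_CUBIC))
E
```

```text
dict_keys(['mtx', 'extrinsics'])
pan [0.4878 0.2932 0.0742] [-0.4233  0.0173] [ 0.2642 -0.1769]
other [0.3818 0.1048 0.0758] [-2.9515  0.163 ] [ 1.6603 -0.9521]
slot [0.5396 0.029  0.1151] [ 0.2451 -0.028 ] [-0.1566  0.0758]
rack [0.479  0.2825 0.008 ] [-0.6572  0.0272] [ 0.4015 -0.266 ]
short [ 0.4765  0.3364 -0.0066] [ 0.9033 -0.036 ] [-0.5501  0.3882]
shst [0.4914 0.2408 0.0156] [ 1.759  -0.1158] [-1.0755  0.6983]
ink [0.7523 0.1834 0.004 ] [ 3.0964 -0.3627] [-2.2378  1.2037]
glue [0.6709 0.3191 0.0173] [ 0.6359 -0.0428] [-0.4459  0.2759]
er [ 0.6702  0.2134 -0.004 ] [-0.0818  0.0067] [ 0.0566 -0.0317]
```

View pics/b_scene.png

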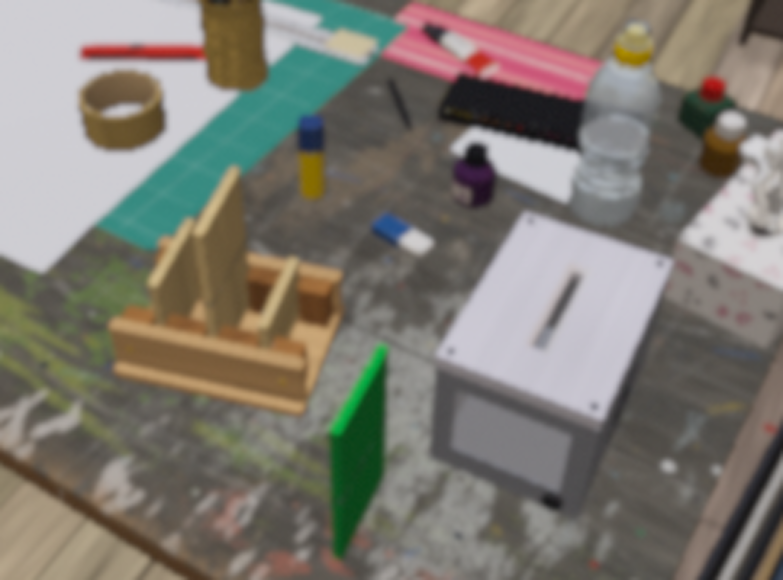

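View pics/b_top.png

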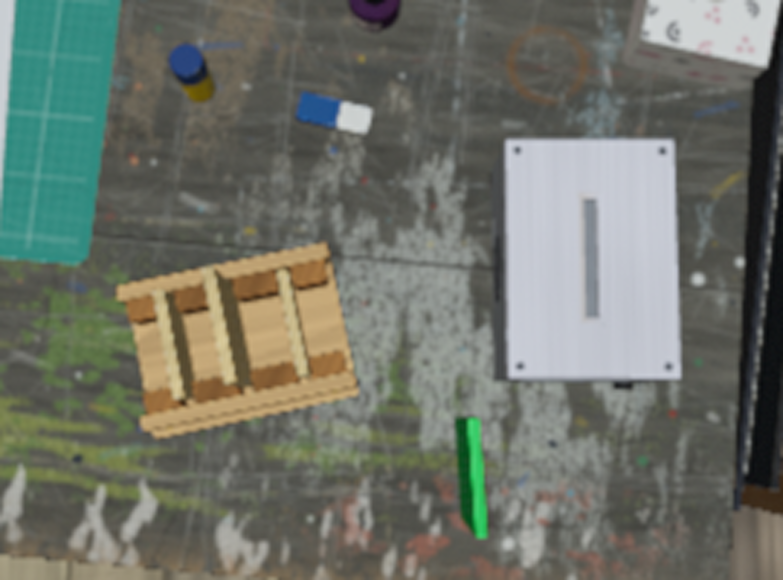

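The scene picture shows these candidates:

| Candidate | Scene pixel | Top pixel |
|---|---|---|
| Tall plywood panel, middle slot of the rack | (206,204) | (205,221) |
| Green standing look-alike | (256,266) | (292,274) |
| Short panel | (190,215) | – |
| Shortest panel | (226,217) | – |

By the description I choose the tall wooden panel in the middle slot. The slot in the lid is at scene (321,217). I'll move the wrist camera over the panel for the close crop.

```bash
python3 -m handwheel '{"fingers":[9.3,9.3,9.3,9.3,9.3],"travel":[[2.5,-2.5,1.5],[5,-5,3],[8,-8,4],[11,-11,4],[14,-14,4]],"delta_rot":[[0,0,6],[0,0,12],[0,0,18],[0,0,25],[0,0,31]]}'; python3 -m handwheel '{"fingers":[9.3,9.3,9.3,9.3,9.3],"travel":[[3,-3,0],[6,-6,0],[9,-8.5,0],[12,-11,0],[14,-13,0]],"delta_rot":[[0,0,0],[0,0,0],[0,0,0],[0,0,0],[0,0,0]]}'
```

```text
t: 1.77
tcp_pos: [0.3387, 0.4292, 0.285]
tcp_rot: [0.001, -0.099, 0.995, 0.001]
force: [0.5, 0.5, -0.2]
opening: 0.0932
t: 2.18
tcp_pos: [0.4809, 0.2967, 0.2851]
tcp_rot: [0.001, -0.099, 0.995, 0.001]
force: [-0.0, -1.4, -0.3]
opening: 0.0928
```

```bash
cat >> h.py <<'E'
from scipy.spatial.transform import Rotation as Rn
def wristP(s):
    m=camera_model("wrist"); T=np.eye(4); q=s["tcp_rot"]
    T[:3,:3]=Rn.from_quat([q[1],q[2],q[3],q[0]]).as_matrix(); T[:3,3]=s["tcp_pos"]
    E=np.linalg.inv(T@m["tool_from_camera"])
    return m["mtx"]@(np.diag([1,-1,-1])@E[:3])
def onplaneP(p,px,z):
    u,v=px
    A=np.array([p[0]-u*p[2],p[1]-v*p[2]])
    return np.r_[np.linalg.solve(A[:,:2],-(A[:,2]*z+A[:,3])),z]
def triP(pa,a,pb,b):
    X=cv2.triangulatePoints(pa,pb,np.array(a,float).reshape(2,1),np.array(b,float).reshape(2,1)).ravel()
    X=X[:3]/X[3]
    return X, pj(pa,X)-a, pj(pb,X)-b
def pj(p,X):
    q=p@np.r_[X,1]; return q[:2]/q[2]
E
python3 - <<'E'
from h import *
import pickle
s=get_state(); im=snapshot("wrist"); cv2.imwrite("pics/c_wrist.png",im)
p=wristP(s); np.save("c_P.npy",p)
print(s["t"],s["tcp_pos"])
for th in ("panel_centre","rack","short_panel","shortest_panel"):
    print(th,[(d["at"],round(d["confidence"],2)) for d in mark_of("wrist",th)][:4])
cv2.imwrite("pics/c_big.png",cv2.resize(im,(800,600),interpolation=cv2.INTER_CUBIC))
E
```

```text
2.1833 [0.48092558 0.29673788 0.285147  ]
panel_centre [([238.2, 176.3], 0.81), ([94.0, 46.9], 0.67)]
rack [([242.9, 158.0], 0.91)]
short_panel []
shortest_panel [([210.4, 161.6], 0.78)]
```

View pics/c_big.png

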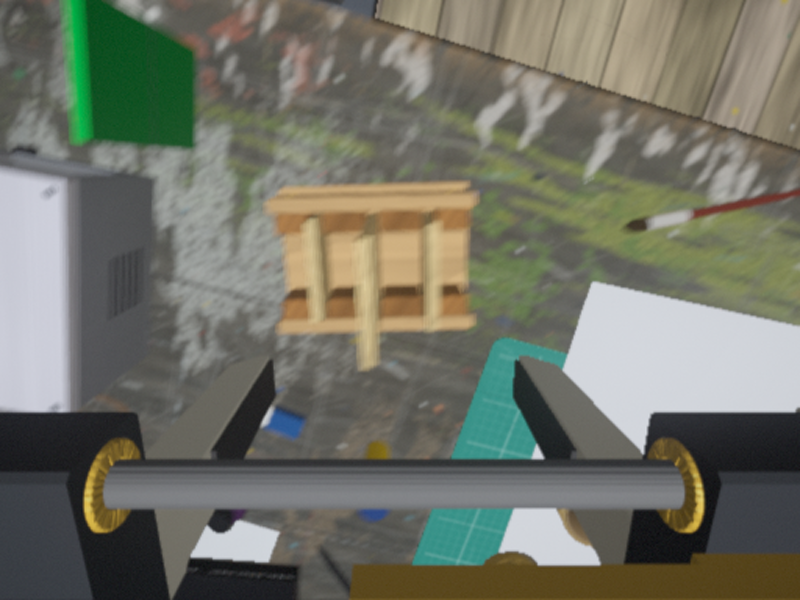

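```bash
python3 - <<'E'
from h import *
im=cv2.imread("pics/c_wrist.png")
c=im[110:245,165:320]; cv2.imwrite("pics/c_crop.png",cv2.resize(c,None,fx=4.4,fy=4.4,interpolation=cv2.INTER_CUBIC))
E
```

```text
(no output)
```

View pics/c_crop.png

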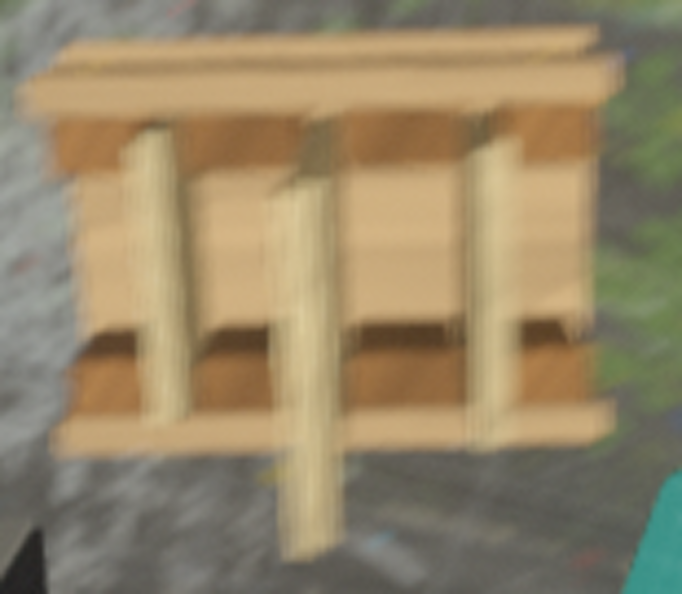

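The close crop shows three wooden panels in the rack. The middle one stands clearly tallest, with its top running from about (232,154) to (236,236) in wrist pixels, so the choice holds. I'll refine its pose by overlaying a wireframe.

```bash
cat >> h.py <<'E'
def box(c,yaw,size,z0,z1):
    cs,sn=np.cos(yaw),np.sin(yaw); o=[]
    for z in (z0,z1):
        for a,b in ((-1,-1),(1,-1),(1,1),(-1,1)):
            x,y=a*size[0]/2,b*size[1]/2
            o.append([c[0]+cs*x-sn*y,c[1]+sn*x+cs*y,z])
    return np.array(o)
def wire(im,p,pts,off,f,col):
    q=np.array([pj(p,X) for X in pts]); q=(q-off+0.5)*f-0.5
    for i in range(4):
        for a,b in ((i,(i+1)%4),(4+i,4+(i+1)%4),(i,i+4)):
            cv2.line(im,tuple(int(v*8) for v in q[a]),tuple(int(v*8) for v in q[b]),col,1,cv2.LINE_AA,3)
E
python3 - <<'E'
from h import *
p=np.load("c_P.npy")
def px(c): return np.array(c)/4.4+[165,110]
for c in ([270,200],[283,560],[325,550]): print(onplaneP(p,px(c),0.162).round(4))
a=onplaneP(p,px([20,90]),0.057);b=onplaneP(p,px([625,65]),0.057);print("rack near top edge",a,b)
a=onplaneP(p,px([55,455]),0.057);b=onplaneP(p,px([612,435]),0.057);print("rack far outer edge",a,b)
E
cat > ov.py <<'E'
from h import *
import sys
x,y,yaw=map(float,sys.argv[1:4]); out=sys.argv[4]
yaw=np.radians(yaw)
rows=[]
for p,f,off,n in ((np.load("c_P.npy"),4.0,(165,105),"c_wrist"),(P("top"),6.,(160,185),"a_top"),(P("scene"),5.,(160,155),"a_scene")):
    im=cv2.imread(f"pics/{n}.png"); w=(160,145) if n=="c_wrist" else (100,85)
    c=im[off[1]:off[1]+w[1],off[0]:off[0]+w[0]]; c=cv2.resize(c,None,fx=f,fy=f,interpolation=cv2.INTER_CUBIC)
    wire(c,p,box((x,y),yaw,(.08,.008),.012,.162),off,f,(0,0,255))
    wire(c,p,box((x,y),yaw,(.124,.164),.0,.057),off,f,(255,0,0))
    cv2.imwrite(f"pics/{out}_{n}.png",c)
E
```

```text
[0.4499 0.2678 0.162 ]
[0.5273 0.2843 0.162 ]
[0.5232 0.2929 0.162 ]
rack near top edge [0.45208738 0.18987748 0.057     ] [0.41279003 0.35138825 0.057     ]
rack far outer edge [0.5564508  0.21292553 0.057     ] [0.51762461 0.37433413 0.057     ]
```

```bash
python3 ov.py 0.487 0.2815 13 d1
```

```text
(no output)
```

View pics/d1_c_wrist.png

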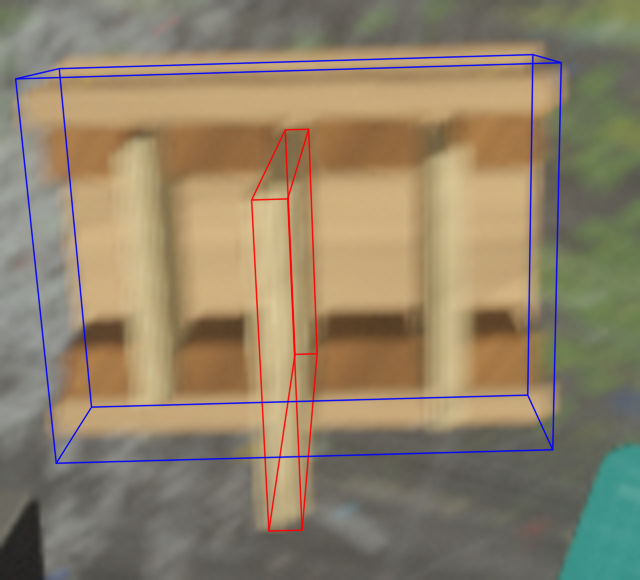

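View pics/d1_a_top.png

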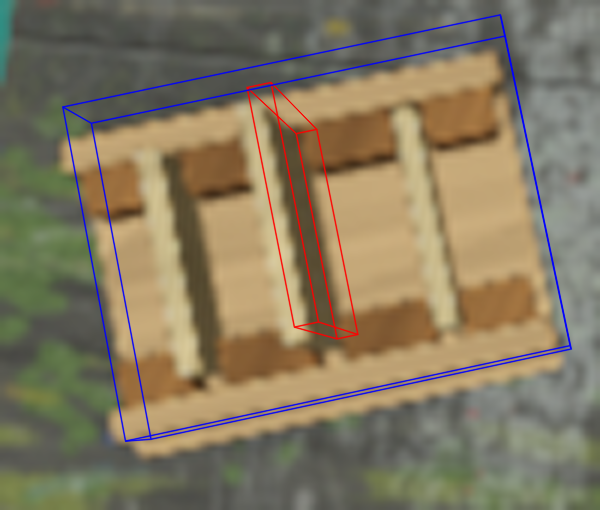

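View pics/d1_a_scene.png

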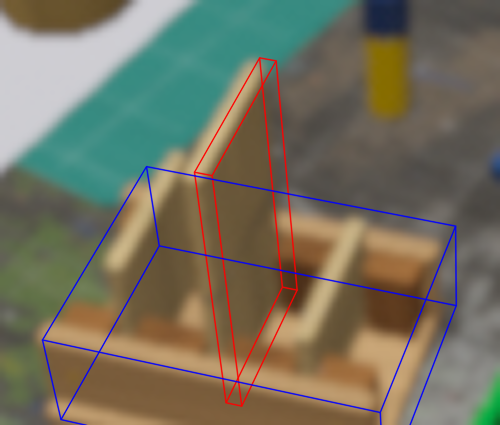

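```bash
python3 ov.py 0.483 0.284 13 d2; python3 - <<'E'
import cv2,numpy as np
a=cv2.imread("pics/d2_a_top.png");b=cv2.imread("pics/d2_a_scene.png");c=cv2.imread("pics/d2_c_wrist.png")
h=400
r=[cv2.resize(i,(int(i.shape[1]*0.42),int(i.shape[0]*0.42))) for i in (a,b,c)]
cv2.imwrite("pics/d2_c2.png",c)
E
```

```text
(no output)
```

View pics/d2_c_wrist.png

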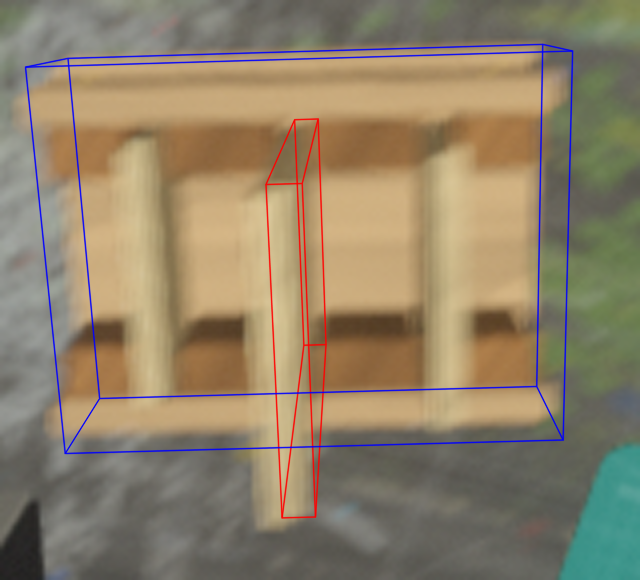

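View pics/d2_a_top.png

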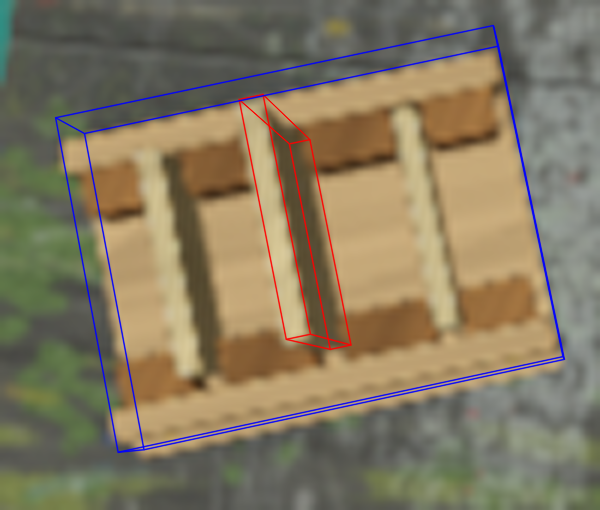

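View pics/d2_a_scene.png

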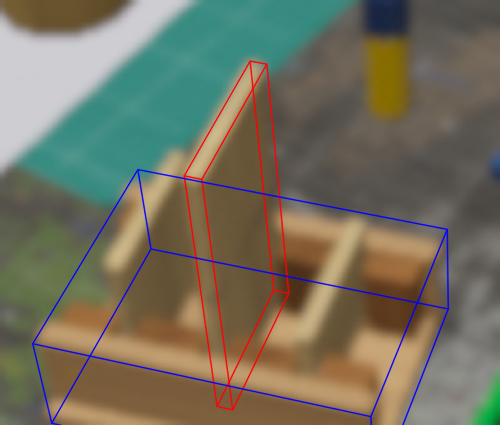

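```bash
python3 -m handwheel '{"fingers":[9.3,9.3,9.3,9.3],"travel":[[0.2,-0.7,-2.5],[0.3,-1.3,-5.5],[0.4,-1.3,-8.5],[0.4,-1.3,-8.5]],"delta_rot":[[0,0,0.7],[0,0,1.5],[0,0,1.5],[0,0,1.5]]}'; python3 - <<'E'
from h import *
s=get_state(); im=snapshot("wrist"); cv2.imwrite("pics/e_wrist.png",im)
p=wristP(s); np.save("e_P.npy",p); print(s["tcp_pos"],s["tcp_rot"])
f=1.5625
c=cv2.resize(im,(800,600),interpolation=cv2.INTER_CUBIC)
wire(c,p,box((.485,.2825),np.radians(13),(.08,.008),.012,.162),(0,0),f,(0,0,255))
cv2.imwrite("pics/e_big.png",c)
E
```

```text
t: 2.77
tcp_pos: [0.4781, 0.286, 0.1932]
tcp_rot: [-0.004, -0.113, 0.994, -0.0]
force: [-1.5, 0.4, -1.9]
opening: 0.0935
[0.4781213  0.28604652 0.19323876] [-4.07686566e-03 -1.13145083e-01  9.93569998e-01 -4.78369578e-04]
```

View pics/e_big.png

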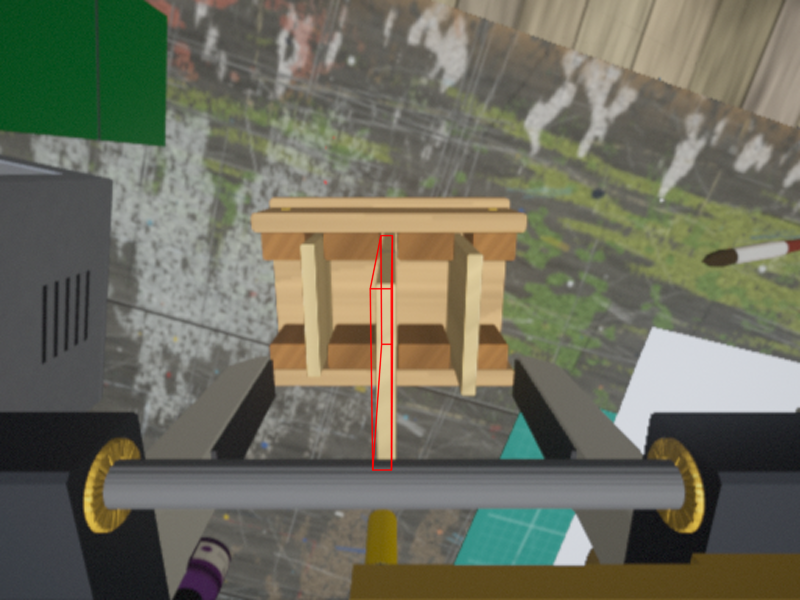

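```bash
python3 -m handwheel '{"fingers":[9.3,9.3,9.3],"travel":[[0,0,0],[0,0,0],[0,0,0]],"delta_rot":[[0,0,0],[0,0,0],[0,0,0]]}'; python3 -c "
from h import *
s=get_state();print(s['tcp_pos'],s['tcp_rot'],s['dq'].round(3))"
```

```text
t: 3.07
tcp_pos: [0.4798, 0.2877, 0.1989]
tcp_rot: [-0.001, -0.114, 0.994, 0.001]
force: [0.3, -0.6, 0.7]
opening: 0.0931
[0.47983593 0.28767917 0.1988806 ] [-1.25416344e-03 -1.13584471e-01  9.93527391e-01  5.63833681e-04] [-0.008 -0.     0.    -0.001 -0.006 -0.002]
```

```bash
python3 - <<'E'
from h import *
s=get_state(); im=snapshot("wrist"); cv2.imwrite("pics/f_wrist.png",im)
p=wristP(s); np.save("f_P.npy",p); print(s["tcp_pos"],s["tcp_rot"])
off=(150,120); f=5.
c=cv2.resize(im[120:310,170:330],None,fx=4,fy=3.1,interpolation=cv2.INTER_CUBIC)
c=cv2.resize(im[130:280,170:330],None,fx=4,fy=4,interpolation=cv2.INTER_CUBIC)
wire(c,p,box((.485,.284),np.radians(13),(.08,.008),.012,.162),(170,130),4,(0,0,255))
wire(c,p,box((.482,.284),np.radians(13),(.124,.164),.0,.057),(170,130),4,(255,0,0))
cv2.imwrite("pics/f_big.png",c)
E
```

```text
[0.47983593 0.28767917 0.1988806 ] [-1.25416344e-03 -1.13584471e-01  9.93527391e-01  5.63833681e-04]
```

View pics/f_big.png

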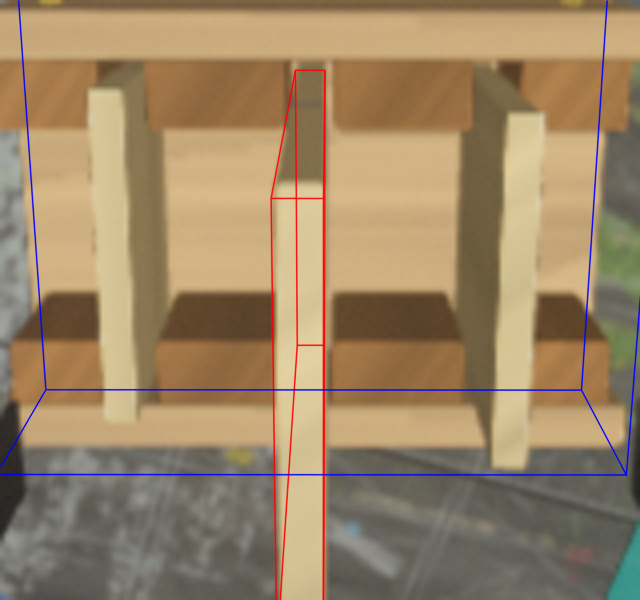

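The crop, with the wireframe on it, shows the tall panel at (0.483, 0.284) with yaw 13°. Its dark line is visible on the near end at crop (310,103), and its top at 0.162 m fits all three views. I'll descend and grip.

```bash
python3 -m handwheel '{"fingers":[9.3,9.3,9.3,9.3,9.3],"travel":[[0.3,-0.3,-1.5],[0.3,-0.3,-3.2],[0.3,-0.3,-4.9],[0.3,-0.3,-4.9],[0.3,-0.3,-4.9]],"delta_rot":[[0,0,0],[0,0,0],[0,0,0],[0,0,0],[0,0,0]]}'; python3 -m handwheel '{"fingers":[2,2,2,2,2],"travel":[[0,0,0],[0,0,0],[0,0,0],[0,0,0],[0,0,0]],"delta_rot":[[0,0,0],[0,0,0],[0,0,0],[0,0,0],[0,0,0]]}' 25
```

```text
t: 3.53
tcp_pos: [0.4828, 0.2845, 0.15]
tcp_rot: [-0.002, -0.113, 0.994, 0.0]
force: [-0.4, -0.2, 0.3]
opening: 0.093
t: 3.95
tcp_pos: [0.4831, 0.2846, 0.1507]
tcp_rot: [-0.001, -0.113, 0.994, 0.001]
force: [-0.6, -0.9, -0.2]
opening: 0.064
```

```bash
python3 -m handwheel '{"fingers":[1.2,1.2,1.2,1.2,1.2],"travel":[[0,0,0],[0,0,0],[0,0,0],[0,0,0],[0,0,0]],"delta_rot":[[0,0,0],[0,0,0],[0,0,0],[0,0,0],[0,0,0]]}' 25;python3 -m handwheel '{"fingers":[1.2,1.2,1.2,1.2,1.2],"travel":[[0,0,0],[0,0,0],[0,0,0],[0,0,0],[0,0,0]],"delta_rot":[[0,0,0],[0,0,0],[0,0,0],[0,0,0],[0,0,0]]}' 25; python3 - <<'E'
from h import *
s=get_state(); im=snapshot("wrist"); cv2.imwrite("pics/g_wrist.png",im)
cv2.imwrite("pics/g_big.png",cv2.resize(im,(800,600)))
E
```

```text
t: 4.37
tcp_pos: [0.483, 0.2846, 0.1506]
tcp_rot: [-0.001, -0.113, 0.994, 0.001]
force: [0.2, -0.1, -0.2]
opening: 0.0314
t: 4.78
tcp_pos: [0.483, 0.2846, 0.1506]
tcp_rot: [-0.001, -0.113, 0.994, 0.001]
force: [-0.0, 0.2, -0.4]
opening: 0.0122
```

View pics/g_big.png

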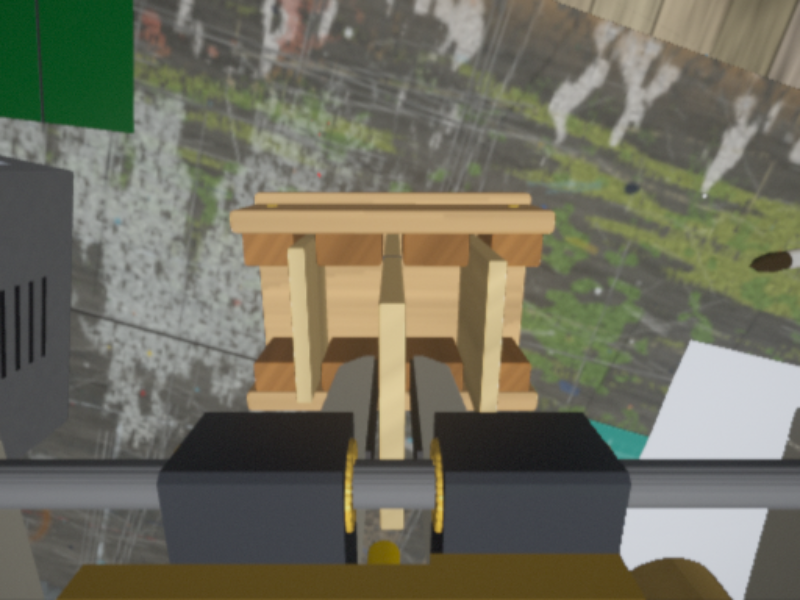

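The fingers, opened to 12 mm, stand on either side of the panel (columns 379–404), which is centred between them. I'll close and lift.

```bash
python3 -m handwheel '{"fingers":[0.4,0.4,0.4,0.4],"travel":[[0,0,0],[0,0,0],[0,0,0],[0,0,0]],"delta_rot":[[0,0,0],[0,0,0],[0,0,0],[0,0,0]]}' 30; python3 -m handwheel '{"fingers":[0.4,0.4,0.4,0.4,0.4],"travel":[[0,0,0.8],[0,0,2.0],[0,0,3.5],[0,0,5],[0,0,6.5]],"delta_rot":[[0,0,0],[0,0,0],[0,0,0],[0,0,0],[0,0,0]]}'
```

```text
t: 5.17
tcp_pos: [0.483, 0.2846, 0.1506]
tcp_rot: [-0.001, -0.113, 0.994, 0.001]
force: [-0.9, -0.2, 0.2]
opening: 0.0081
t: 5.58
tcp_pos: [0.4832, 0.2847, 0.2176]
tcp_rot: [-0.001, -0.113, 0.994, 0.001]
force: [-0.1, 0.3, -1.0]
opening: 0.0072
```

```bash
python3 -m handwheel '{"fingers":[0.4,0.4,0.4,0.4,0.4],"travel":[[0,0,2],[0,0,4],[0,0,6],[0,0,8.5],[0,0,8.5]],"delta_rot":[[0,0,0],[0,0,0],[0,0,0],[0,0,0],[0,0,0]]}'; python3 - <<'E'
from h import *
s=get_state(); im=snapshot("wrist"); cv2.imwrite("pics/h_wrist.png",im)
cv2.imwrite("pics/h_big.png",cv2.resize(im,(800,600)))
t=snapshot("top"); cv2.imwrite("pics/h_top.png",t)
r=mark_of("top","slot"); print(r)
t=snapshot("scene"); cv2.imwrite("pics/h_scene.png",t)
r=mark_of("scene","slot"); print(r,mark_of("scene","panel_centre"),s["t"],s["tcp_pos"])
cv2.imwrite("pics/h_scene_big.png",cv2.resize(t[110:310,130:390],(780,600),interpolation=cv2.INTER_CUBIC))
E
```

```text
t: 6.0
tcp_pos: [0.4851, 0.2856, 0.3101]
tcp_rot: [0.004, -0.113, 0.994, 0.002]
force: [0.7, -0.3, 0.8]
opening: 0.0083
[{'at': [332.6, 196.8], 'confidence': 0.59}]
[{'at': [322.5, 217.8], 'confidence': 0.87}] [{'at': [255.0, 266.4], 'confidence': 0.9}, {'at': [203.1, 149.5], 'confidence': 0.56}] 6.0 [0.48506049 0.28560459 0.31010364]
```

View pics/h_big.png

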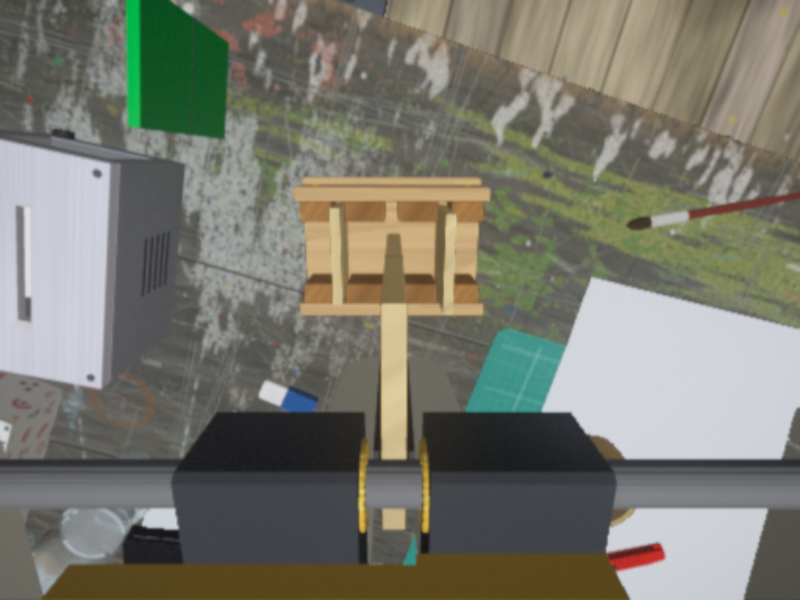

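View pics/h_scene_big.png

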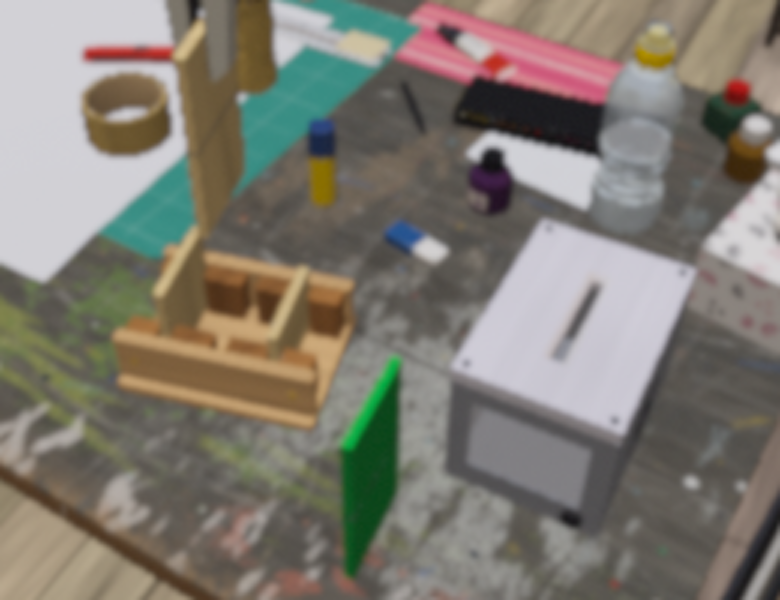

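```bash
python3 - <<'E'
from h import *
px=lambda c: np.array(c)/2.9+[130,110]
C=[onplane("top",px(c),.125) for c in ([517,150],[662,150],[669,366],[520,366])]
for c in C: print(c.round(4))
print("ctr",np.mean(C,0))
for a,b in ((3,0),(2,1)):
    d=C[b]-C[a]; print(np.degrees(np.arctan2(d[1],d[0])),np.linalg.norm(d))
a,b=onplane("top",px([583,198]),.125),onplane("top",px([592,318]),.125)
d=a-b; print((a+b)/2,np.degrees(np.arctan2(d[1],d[0])),np.linalg.norm(d))
print(onplane("top",[331.6,196.9],.125),onplane("top",[332.6,196.8],.125),onplane("scene",[320.8,216.7],.125),onplane("scene",[322.5,217.8],.125))
E
python3 -m handwheel '{"fingers":[0.4,0.4,0.4,0.4,0.4],"travel":[[0.5,-2,0],[1,-5,0],[2,-8,0],[3,-11,0],[3.5,-14,0]],"delta_rot":[[0,0,-2],[0,0,-4],[0,0,-6],[0,0,-8],[0,0,-9]]}'; python3 -m handwheel '{"fingers":[0.4,0.4,0.4],"travel":[[0,0,0],[0,0,0],[0,0,0]],"delta_rot":[[0,0,0],[0,0,0],[0,0,0]]}'; python3 - <<'E'
from h import *
s=get_state(); im=snapshot("wrist"); cv2.imwrite("pics/i_wrist.png",im)
np.save("i_P.npy",wristP(s))
print(s["tcp_pos"],s["tcp_rot"],mark_of("wrist","slot"))
cv2.imwrite("pics/i_big.png",cv2.resize(im,(800,600),interpolation=cv2.INTER_CUBIC))
E
```

```text
[0.6113 0.0784 0.125 ]
[ 0.6131 -0.0256  0.125 ]
[ 0.459  -0.0283  0.125 ]
[0.4572 0.0761 0.125 ]
ctr [0.53515874 0.02516101 0.125     ]
0.8560585949199271 0.15409341175953703
1.0166930746376237 0.1541488358586506
[0.53449001 0.02836441 0.125     ] 3.9133372404390285 0.08572753091423306
[0.53845939 0.03034783 0.125     ] [0.53870122 0.02828961 0.125     ] [0.52981915 0.02720016 0.125     ] [0.52853735 0.02293213 0.125     ]
t: 6.72
tcp_pos: [0.5175, 0.143, 0.2997]
tcp_rot: [-0.003, -0.034, 0.999, 0.0]
force: [0.4, 0.7, -0.4]
opening: 0.0077
t: 6.97
tcp_pos: [0.5171, 0.1431, 0.2987]
tcp_rot: [-0.004, -0.034, 0.999, 0.0]
force: [0.4, 0.2, -1.4]
opening: 0.0081
[0.51707855 0.14313766 0.29871662] [-3.69966584e-03 -3.40898894e-02  9.99411825e-01  4.43562823e-04] [{'at': [141.7, 192.6], 'confidence': 0.82}, {'at': [381.8, 142.7], 'confidence': 0.58}, {'at': [319.9, 151.2], 'confidence': 0.5}]
```

View pics/i_big.png

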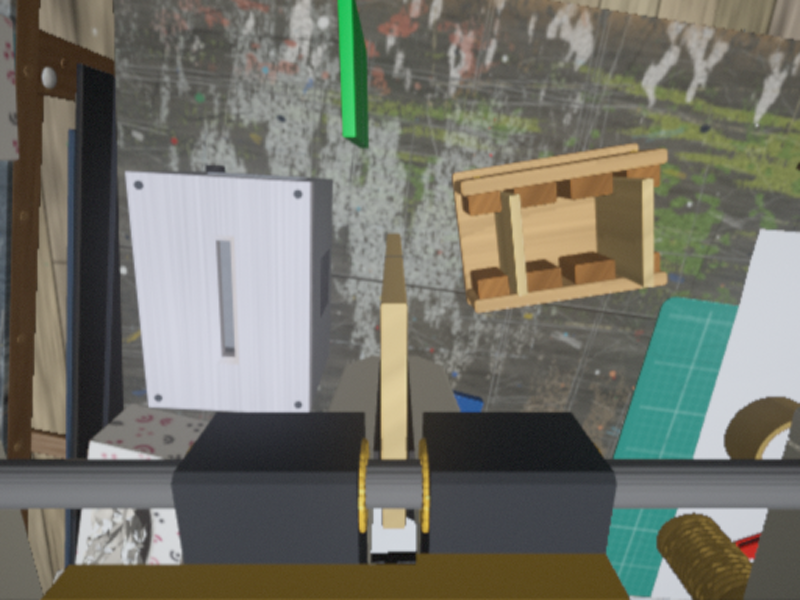

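The wrist picture shows the lid with its slot at (226,298) in the enlarged image, and the two short panels still in the rack. I'll measure the slot's corners on a crop.

```bash
python3 - <<'E'
from h import *
im=cv2.imread("pics/i_wrist.png")
c=im[145:240,110:180]; c=cv2.resize(c,None,fx=6,fy=6,interpolation=cv2.INTER_CUBIC)
cv2.imwrite("pics/i_slot.png",c)
E
```

```text
(no output)
```

View pics/i_slot.png

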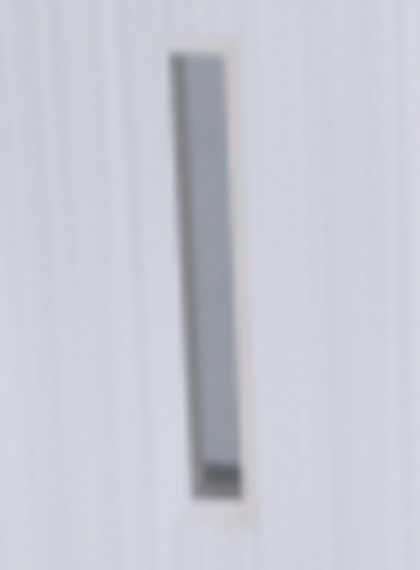

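```bash
python3 - <<'E'
from h import *
p=np.load("i_P.npy"); px=lambda c: (np.array(c)+.5)/6-.5+[110,145]
C=np.array([onplaneP(p,px(c),.121) for c in ([170,53],[222,53],[242,497],[193,497])])
print(C.round(4),C.mean(0))
for a,b in ((0,3),(1,2)):
    d=C[b]-C[a]; print(np.degrees(np.arctan2(d[1],d[0])),np.linalg.norm(d))
# lid screws
f=1.5625; S=[onplaneP(p,((np.array(c)+.5)/f-.5),.125) for c in ([138.5,185],[298,194],[298,405],[158,398])]
S=np.array(S);print(S.round(4),S.mean(0)); 
for a,b in ((0,3),(1,2)):
    d=S[b]-S[a]; print(np.degrees(np.arctan2(d[1],d[0])),np.linalg.norm(d))
# height check: slot centre by wrist+top, wrist+scene
w=[141.7,192.6]
print(*triP(p,w,P("top"),[332.1,196.9])); print(*triP(p,w,P("scene"),[321.6,217.2]))
q=get_state()["tcp_rot"]; R=Rn.from_quat([q[1],q[2],q[3],q[0]]).as_matrix(); print(R.round(4))
E
```

```text
[[0.4944 0.02   0.121 ]
 [0.4937 0.0293 0.121 ]
 [0.5789 0.0307 0.121 ]
 [0.5795 0.0214 0.121 ]] [0.53661825 0.02534375 0.121     ]
0.8832811710508957 0.08514222972349648
0.9560926443563211 0.08513942967117864
[[ 0.461  -0.0276  0.125 ]
 [ 0.4595  0.0765  0.125 ]
 [ 0.6138  0.0784  0.125 ]
 [ 0.6151 -0.0257  0.125 ]] [0.53734742 0.02543245 0.125     ]
0.7060665072936189 0.15414478108529672
0.7108389473844584 0.15425616917327492
[0.53601557 0.02997235 0.13532961] [2.11638298 2.50556983] [0.52111147 0.57244933]
[0.53542976 0.02498462 0.12079332] [ 2.11118303 -1.97201742] [ 0.89185282 -0.47198652]
[[-9.975e-01 -7.000e-02 -6.700e-03]
 [-7.000e-02  9.975e-01  6.000e-04]
 [ 6.600e-03  1.100e-03 -1.000e+00]]
```

```bash
python3 - <<'E'
from h import *
p=np.load("i_P.npy"); f=1.5625
for c in ([394,303],[394,528]): print(onplaneP(p,((np.array(c)+.5)/f-.5),.3107))
E
python3 -m handwheel '{"fingers":[0.4,0.4,0.4,0.4,0.4],"travel":[[0.5,-3,0],[1,-6,0],[1.5,-9,0],[1.9,-11.2,0],[1.9,-11.8,0]],"delta_rot":[[0,-0.1,-1],[0,-0.2,-2],[0,-0.3,-3.1],[0,-0.3,-3.1],[0,-0.3,-3.1]]}';python3 -m handwheel '{"fingers":[0.4,0.4,0.4],"travel":[[0,0,0],[0,0,0],[0,0,0]],"delta_rot":[[0,0,0],[0,0,0],[0,0,0]]}'
python3 - <<'E'
from h import *
s=get_state(); im=snapshot("wrist"); cv2.imwrite("pics/j_wrist.png",im)
np.save("j_P.npy",wristP(s))
print(s["tcp_pos"],s["tcp_rot"])
cv2.imwrite("pics/j_big.png",cv2.resize(im,(800,600),interpolation=cv2.INTER_CUBIC))
for n in ("top","scene"):
    im=snapshot(n); cv2.imwrite(f"pics/j_{n}.png",im)
E
```

```text
[0.47651185 0.14055852 0.3107    ]
[0.55460717 0.14597273 0.3107    ]
t: 7.48
tcp_pos: [0.5364, 0.0243, 0.299]
tcp_rot: [-0.001, -0.008, 1.0, -0.0]
force: [0.0, 0.2, -0.0]
opening: 0.0079
t: 7.73
tcp_pos: [0.5363, 0.0258, 0.2989]
tcp_rot: [-0.001, -0.008, 1.0, 0.0]
force: [-0.1, -0.4, -1.0]
opening: 0.0083
[0.53630159 0.02575341 0.29894924] [-7.80292862e-04 -8.42999082e-03  9.99964136e-01  2.31545962e-04]
```

View pics/j_big.png

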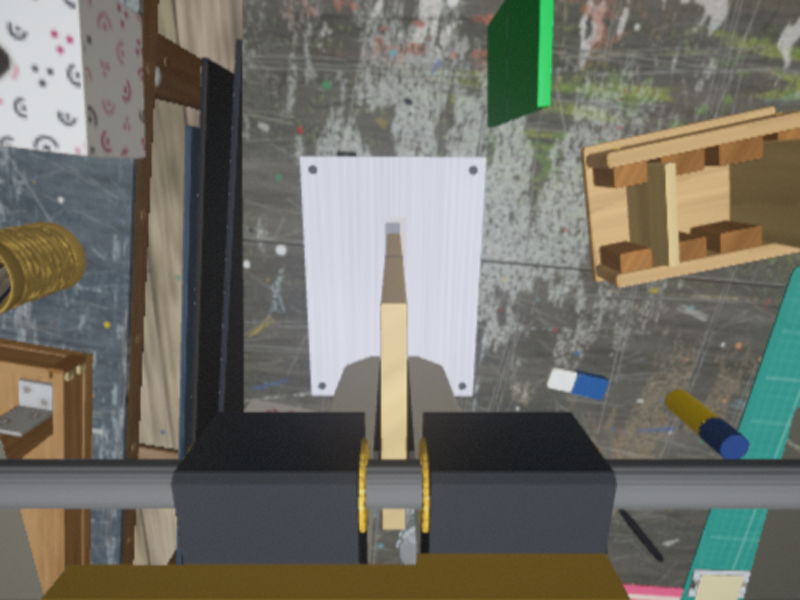

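```bash
python3 - <<'E'
from h import *
s=get_state(); p=np.load("j_P.npy"); im=cv2.imread("pics/j_wrist.png")
f=1.5625;S=np.array([onplaneP(p,((np.array(c)+.5)/f-.5),.125) for c in ([313,169.5],[473,170],[462,386],[322,386])])
print(S.round(4),S.mean(0))
for c in ([394,303],[394,528]): print(onplaneP(p,((np.array(c)+.5)/f-.5),.3107))
off=(215,125);F=7
c=cv2.resize(im[125:210,215:290],None,fx=F,fy=F,interpolation=cv2.INTER_CUBIC)
wire(c,p,box((.537,.0254),np.radians(.8),(.086,.010),.113,.121),off,F,(255,0,0))
wire(c,p,box((.5350,.0257),np.radians(.97),(.08,.008),.1609,.3109),off,F,(0,0,255))
cv2.imwrite("pics/j_ov.png",c)
E
```

```text
[[ 0.4608 -0.0275  0.125 ]
 [ 0.4592  0.0762  0.125 ]
 [ 0.6132  0.0781  0.125 ]
 [ 0.615  -0.0257  0.125 ]] [0.53705616 0.02526366 0.125     ]
[0.49558064 0.02528963 0.3107    ]
[0.57425582 0.02669767 0.3107    ]
```

View pics/j_ov.png

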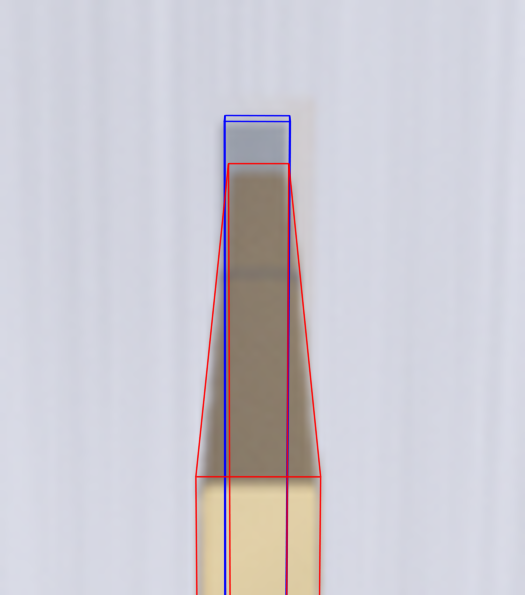

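The overlay shows the slot outline matching the picture. The panel's lower end is centred on it sideways to about 0.3 mm and about 1.3 mm short in x. I'll correct that and descend in steps.

```bash
python3 -m handwheel '{"fingers":[0.4,0.4,0.4,0.4,0.4],"travel":[[0.13,-0.03,-0.5],[0.13,-0.03,-1.5],[0.13,-0.03,-2.8],[0.13,-0.03,-2.8],[0.13,-0.03,-2.8]],"delta_rot":[[0,0,0],[0,0,0],[0,0,0],[0,0,0],[0,0,0]]}'; python3 - <<'E'
from h import *
s=get_state(); im=snapshot("wrist"); cv2.imwrite("pics/k_wrist.png",im)
print(s["tcp_pos"],s["tcp_rot"])
c=cv2.resize(im[125:210,215:290],None,fx=7,fy=7,interpolation=cv2.INTER_CUBIC)
cv2.imwrite("pics/k_ov.png",c)
E
```

```text
t: 8.3
tcp_pos: [0.5366, 0.0253, 0.269]
tcp_rot: [-0.002, -0.009, 1.0, 0.0]
force: [0.3, 0.3, -0.7]
opening: 0.0076
[0.53660399 0.02531024 0.26897736] [-2.41739584e-03 -8.55124527e-03  9.99960504e-01  1.50069432e-04]
```

View pics/k_ov.png

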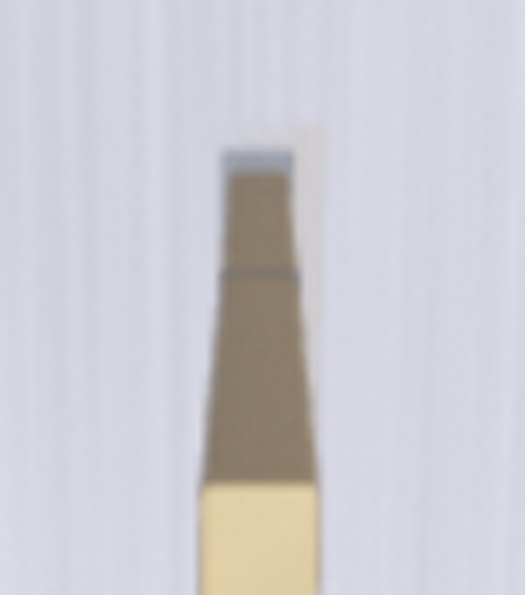

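```bash
python3 -m handwheel '{"fingers":[0.4,0.4,0.4,0.4,0.4],"travel":[[0.05,0,-0.4],[0.05,0,-0.8],[0.05,0,-1.2],[0.05,0,-1.6],[0.05,0,-2]],"delta_rot":[[0,-0.1,0],[0,-0.1,0],[0,-0.1,0],[0,-0.1,0],[0,-0.1,0]]}'
```

```text
t: 8.77
tcp_pos: [0.5376, 0.0252, 0.2497]
tcp_rot: [-0.001, -0.008, 1.0, 0.0]
force: [-1.0, -0.4, -1.0]
opening: 0.0078
```

```bash
python3 -m handwheel '{"fingers":[0.4,0.4,0.4,0.4,0.4],"travel":[[0,0,-0.6],[0,0,-1.2],[0,0,-1.8],[0,0,-2.4],[0,0,-3]],"delta_rot":[[0,0,0],[0,0,0],[0,0,0],[0,0,0],[0,0,0]]}'; python3 -m handwheel '{"fingers":[0.4,0.4,0.4,0.4,0.4],"travel":[[0,0,-0.5],[0,0,-1],[0,0,-1.5],[0,0,-2],[0,0,-2]],"delta_rot":[[0,0,0],[0,0,0],[0,0,0],[0,0,0],[0,0,0]]}'; python3 - <<'E'
from h import *
s=get_state(); im=snapshot("wrist"); cv2.imwrite("pics/l_wrist.png",im); np.save("l_P.npy",wristP(s))
print(s["tcp_pos"],s["tcp_rot"])
c=cv2.resize(im[125:225,195:305],None,fx=6,fy=6,interpolation=cv2.INTER_CUBIC)
cv2.imwrite("pics/l_ov.png",c)
E
```

```text
t: 9.18
tcp_pos: [0.5375, 0.0252, 0.2188]
tcp_rot: [-0.001, -0.008, 1.0, 0.0]
force: [0.0, 0.1, 0.2]
opening: 0.0076
t: 9.6
tcp_pos: [0.5369, 0.0252, 0.1975]
tcp_rot: [-0.002, -0.008, 1.0, 0.0]
force: [-0.7, 0.1, -2.1]
opening: 0.008
[0.53690504 0.02524117 0.19749417] [-1.71290650e-03 -8.47190734e-03  9.99962632e-01  1.66125933e-04]
```

View pics/l_ov.png

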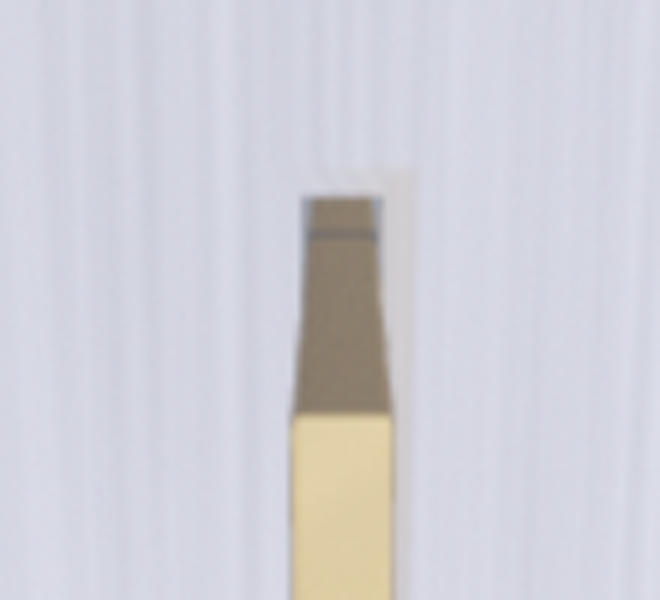

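```bash
python3 -m handwheel '{"fingers":[0.4,0.4,0.4,0.4,0.4],"travel":[[0,0,-0.3],[0,0,-0.6],[0,0,-0.9],[0,0,-0.9],[0,0,-0.9]],"delta_rot":[[0,0,0],[0,0,0],[0,0,0],[0,0,0],[0,0,0]]}';python3 -m handwheel '{"fingers":[0.4,0.4,0.4],"travel":[[0,0,0],[0,0,0],[0,0,0]],"delta_rot":[[0,0,0],[0,0,0],[0,0,0]]}'; python3 - <<'E'
from h import *
from scipy.optimize import brentq
p=np.load("l_P.npy")
for x in (.495,.497): print("line z before",brentq(lambda z: pj(p,[x,.025,z])[1]-((234+.5)/6-.5+125),.05,.25), "top z",brentq(lambda z: pj(p,[x,.025,z])[1]-((414+.5)/6-.5+125),.1,.25))
s=get_state(); im=snapshot("wrist"); cv2.imwrite("pics/m_wrist.png",im); np.save("m_P.npy",wristP(s))
print(s["tcp_pos"],s["tcp_rot"],s["force"],s["wrist_torque"])
c=cv2.resize(im[125:225,195:305],None,fx=6,fy=6,interpolation=cv2.INTER_CUBIC)
cv2.imwrite("pics/m_ov.png",c)
t=snapshot("scene"); print(mark_of("scene","panel_centre"),mark_of("scene","slot"))
cv2.imwrite("pics/m_scene.png",cv2.resize(t[100:300,140:400],(780,600),interpolation=cv2.INTER_CUBIC))
E
```

```text
t: 10.07
tcp_pos: [0.537, 0.0252, 0.1889]
tcp_rot: [-0.002, -0.008, 1.0, 0.0]
force: [0.8, -0.3, -1.3]
opening: 0.0081
t: 10.32
tcp_pos: [0.5371, 0.0252, 0.1891]
tcp_rot: [-0.002, -0.008, 1.0, 0.0]
force: [0.0, -1.4, -1.4]
opening: 0.0074
line z before 0.14146270683123208 top z 0.2132097732133388
line z before 0.13063155925178105 top z 0.2063238946794055
[0.53705297 0.02523668 0.18908271] [-1.53525434e-03 -8.46892573e-03  9.99962944e-01  1.75567781e-04] [ 0.03970916 -1.42798689 -1.36889149] [0.03587452 0.0155634  0.02762038]
[{'at': [253.2, 266.0], 'confidence': 0.98}, {'at': [322.5, 215.3], 'confidence': 0.77}] [{'at': [322.5, 215.0], 'confidence': 0.83}]
```

View pics/m_ov.png

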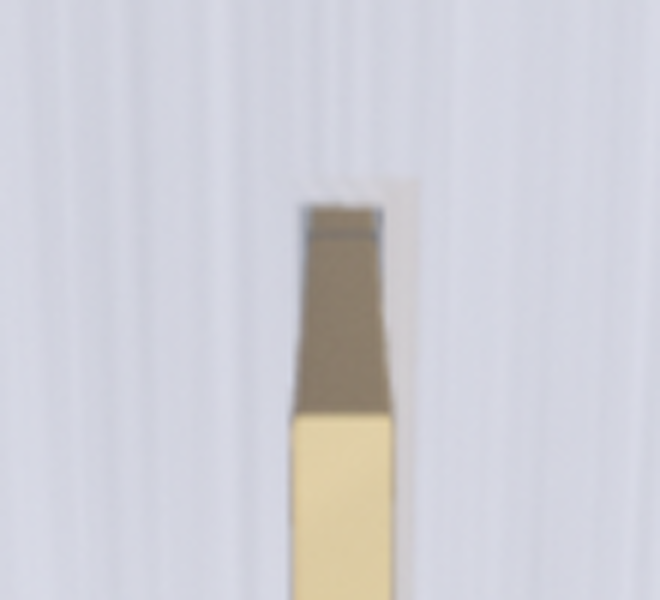

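View pics/m_scene.png

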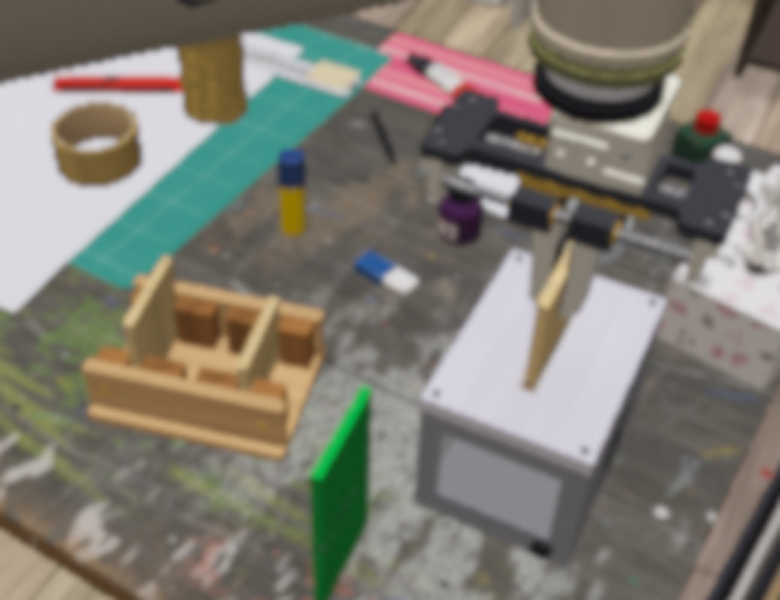

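```bash
python3 - <<'E'
from h import *
from scipy.optimize import fsolve
for n,rt,rl in (("l",414,234),("m",414,234),("m",413,232),("m",415,236)):
    p=np.load(n+"_P.npy"); r=lambda v:(v+.5)/6-.5+125
    print(n,fsolve(lambda u:[pj(p,[u[0],.025,u[1]])[1]-r(rt),pj(p,[u[0],.025,u[1]-.075])[1]-r(rl)],[.497,.2]))
im=snapshot("top"); cv2.imwrite("pics/n_top.png",im)
s=get_state()
print([ (onplane("scene",[322.5,215.3],.125)).round(4),onplane("scene",[322.5,215.0],.125).round(4)])
E
```

```text
l [0.49664903 0.20753226]
m [0.49686666 0.19885458]
m [0.4963615  0.20032174]
m [0.49737832 0.19737129]
[array([0.5353, 0.0255, 0.125 ]), array([0.5362, 0.0258, 0.125 ])]
```

```bash
python3 - <<'E'
from plant import *
s=get_state(); print(s["t"],s["dq"].round(4),s["opening"],s["force"])
print(finish_job())
E
```

```text
10.5667 [ 0.0008  0.0003 -0.0001  0.0021 -0.0007 -0.0005] 0.007843520786225067 [ 0.14078639 -0.29204415 -1.54490542]
the job is handed in; nothing more can be done
None
```

I gripped the tall lined panel at its top with 30 N and drew it straight up out of the middle rack slot. I carried it over the lid, turned it parallel to the slot and lowered it in. I handed the job in at t ≈ 10.6 s with the panel still held.

**Last checks:**
- **Height:** the wrist picture puts the dark line at z ≈ 0.124 ± 0.0015 m, against the lid's top at 0.125 m.
- **Position:** the panel's centre is at x ≈ 0.537, y ≈ 0.025, against the slot's centre at (0.537, 0.025).
- **Angles:** the gripper is about 0.2° off the slot's direction and tilted about 0.2°.
- **Forces and grip:** the wrist read about 1.5 N, the arm was at rest, and the finger opening was 7.8 mm, so the panel is held. The panel–box contact force itself could not be read.
- **Surroundings:** the last scene picture shows both shorter panels still in the rack, and the green look-alike, ink bottle, glue stick and eraser apparently where they were. I only compared the pictures by eye and did not measure their positions again.

**Disagreements on the way:**
- **Panel:** the first estimate from the networks' marks was about 9 mm off in y. A sharper wrist view and wireframe overlays on the pictures corrected it before the grasp.
- **Slot:** the networks' marks in the top and scene pictures differed by up to 9 mm. I used the slot edges and lid screws measured in the wrist picture, which agreed with the lid's centre in the top picture to about 2 mm.

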